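Load the telescoping tool mast and hold it up

TASK

Take the marker out of the wooden block and drop it end-down, fully home, into the narrow tube on the telescoping mast. Then press the release button on the mast's grip, pull the mast up past its first stop to its second stop (all the way out), and finish while still holding it up there by the grip with the button pressed in, the marker still in its tube. Leave the sanding block, the roll of tape and the plaster heart where they lie.

Things in the scene. Friction and masses are not known exactly. Their poses are not given: they have to be found in the camera images.
- marker_mid (a point): Centre of a round marker pen with black cap, 135 mm long, 17 mm thick, 20 g, standing loose and upright in the middle hole of the wooden block. The point's y axis runs along the pen (vertical at the start). It stands in a 20.5 mm hole 50 mm deep, so its upper 85 mm stand free above the block.
- block: Fixed wooden block, 75 x 150 x 60 mm (x, y, z), origin at the centre of its underside, with three holes in a row along its y axis; the narrow outer two are empty.
- stand: Telescoping tool mast bolted to the bench: 130 x 130 x 12 mm foot (origin under its centre), 32 mm outer tube with a 40 mm collar, top at 128 mm; the inner mast slides straight up out of it. It carries a crossbar (16 mm wide, 14 high, top at 154 mm when down) along the stand's y axis, with an upright grip above the mast axis and a narrow tube 100 mm away toward +y.
- grip (a point): Middle of the grip, 178 mm above the bench when down; moves with the mast; axes as the stand's. Upright black block 44 mm wide (y), reaching 24 mm below and 22 mm above this point. A grey 30 x 30 mm push button stands out of its -x face; grip with button is 27 mm thick along x, centred here, 22 mm with the button in. Pinching it from above along x presses the button.
- tube_mouth (a point): Centre of the mouth of the narrow tube on the crossbar, 158 mm above the bench when down; moves with the mast. Open upward, 22 mm inside, mouth flared to 28 mm, outside 28 to 34 mm, 49 mm deep; a seated marker has its centre about 18.5 mm above this point and its upper 86 mm free.
- mast (a joint): How far the mast is pulled out, m: 0 is down, locked by a catch; 0.055 the first stop, a catch that holds if the button is let out there and is passed freely while it is pressed; 0.110 the second stop, the end of travel. With the button pressed it slides freely, weighs about 0.45 kg and sinks if let go.
- release (a joint): How far the button is pressed in, in m: 0 is out, 0.005 is fully in. It springs back; pressing begins at 3 N and fully in takes 6 N. The catch is free from about 0.003 on.
- sanding_block_mid (a point): Centre of a loose cork sanding block, 54 x 98 x 28 mm, to be left alone.
- masking_tape_mid (a point): Centre of a loose roll of masking tape lying flat, 104 mm across, 25 mm high, to be left alone.
- gypsum_heart_mid (a point): Centre of a loose plaster heart lying flat, 52 x 58 x 16 mm, to be left alone.
Mind the look-alikes: they are no part of the job. Of the things that look like the stand, take the one that is nearest to the robot's base at the start.

How it is judged:
By the outcome, as a careful person would: the job done as asked, in the order asked, and still so for the second after the job is handed in, while the arm keeps its last pose, push and grip.
It also fails if it takes over 53 s, if anything falls off the work surface, if the arm or the gripper's body presses on something with over 40 N, if the wrist force passes 120 N, or if a joint passes its speed limit or range.

ROBOT

A 7-joint arm with a two-finger parallel gripper is mounted at the origin on a cart in front of the work surface, level with it; the furniture and walls round the work are solid. World frame = base frame: x ahead of the robot, y to its left, z up, the work surface at z = 0. Lengths are in m, angles in rad, forces in N, time in s.
With the tool pointing down it reaches from about 0.4 to 0.85 m from the base axis. Payload 6.9 kg.
Tool frame: the origin (TCP) lies midway between the tips of the shut fingers; the grasp point (between the pads) lies behind it (ctrl.pinch_z is the z of the grasp point in the tool frame, in m); z points along the fingers, y is the line along which they close (so a half turn about z gives the same grasp; the last joint's range is limited). The gripper opens to 85 mm and grips with 20 to 120 N. Pads are 22 mm wide; open, the fingers measure 114 mm over their backs; the gripper's body (76 mm by 85 mm) begins 54 mm behind the grasp point. The pads swing forward as they close: fully open they stand 13 mm farther back than shut.
Start: joints at [-1.103, 0.507, -0.238, 1.5, 0.126, 1.149, -0.155], TCP at [0.222, 0.584, 0.231] pointing down, gripper open.
Joint ranges: [-3.08, 3.08], [-0.24, 2.05], [-1.43, 1.35], [0, 2.5], [-1.52, 4.66], [0.17, 1.96], [-2.89, 2.89]. Speed limits (rad/s): [2.39, 2.39, 3.14, 3.14, 3.14, 3.14, 3.14].

INTERFACE

Orientations are given as a unit quaternion [w, x, y, z].
In Python, from station import ctrl, get_state, vision, ticket, models gives the robot as it stands. Calls block until the motion is done:
- ctrl.movep(position, orientation): joint-space move of the TCP to a pose.
- ctrl.movel(position, frame=None, max_speed=0.15): straight line of the TCP; frame=None keeps the orientation; max_speed is the mean speed in m/s.
- ctrl.set_joints(angles): joint-space move.
- ctrl.ungrasp() and ctrl.close_gripper(force=None): open the fingers fully, or close them until they stop; force is the grip in N (None keeps the last).
- ctrl.pause(seconds).
- ctrl.ik(position, orientation): joint angles nearest the present ones, or None.
- get_state(): the state.
- vision.grab_frame(name): name is "scene" or "top"; returns (picture, depth): 384x512x3 uint8, blue, green, red; 384x512 float32, m along the optical axis (not along the pixel's ray), 0 where there is no reading.
- vision.camera_info(name): a dict with "mtx" (3x3 intrinsics, pixels), "R" (3x3) and "t" (3): a world point X has camera coordinates R X + t. Camera axes: x right, y down, z forward; pixel columns grow to the right and rows downward; lengths in m; the calibration is good to about 2 mm. A picture is of the moment at which its call begins. camera_info takes no time and is no camera call.
A pose or a line that the arm cannot do raises ctrl.Unreachable and nothing moves.
- ticket.close_job(): hands the job in; it is judged then, once.
Trained networks look in the newest picture that a camera, given by its name, has taken for a name from the list of things; names that differ only in an ending like _2 or _b are one class to them, and where a whole thing is asked for, a point or a joint stands for the part that bears it (a point fixed in the world has none). Each returns a list of dicts, best first, with "p" (0 to 1); they miss things now and then, are a little off and sometimes report something else, mostly with a low value. They report only what shows in the picture. A call takes as long as a camera call. They do not tell look-alikes from the thing itself.
- models.recognise(camera, target): "point" ([column, row] in pixels, amid what is visible of it).
- models.masks_of(camera, target): "mask" (384x512 bool, what is visible of it) and "point" ([column, row] in pixels, amid what is visible of it).
The state is a dict: "time": time; "qpos": joint angles; "qd": joint speeds; "tau": joint torques, N m; "tcp_pos": TCP position; "eef_rot": TCP orientation; "contact_force": force on the tool from outside, world axes, zero at the start; "wrist_torque": the same for the moment, N m; "width": finger opening in m; "gripper_force": force on a finger pad.
Only numpy, scipy, OpenCV 4.12 (cv2) and the standard library are available. Lean on these libraries where they do the work, as an engineer would, in place of code of your own. Each camera call takes 0.05 s, during which the arm holds its last target. There are 200 camera calls.

## Working session

There is one attempt and no reset: what is moved stays moved. The work goes in short steps, each a Python script; the robot and the scene stay as the last script left them, time stands still between calls to the robot, and variables do not carry over. Pictures are saved under pics/ and viewed, at most 10 in all, crops included, and the job is handed in when it is done.

```bash
mkdir -p pics
cat > h.py <<'E'
import numpy as np, cv2
from station import ctrl, get_state, vision, ticket, models
def cloud(cam,depth):
    i=vision.camera_info(cam);K=np.array(i["mtx"]);R=np.array(i["R"]);t=np.array(i["t"])
    v,u=np.mgrid[:384,:512]
    c=np.stack([(u-K[0,2])/K[0,0]*depth,(v-K[1,2])/K[1,1]*depth,depth],-1)
    P=(c-t)@R
    P[depth<=0]=np.nan
    return P
E
python3 - <<'E'
from h import *
ims=[]
for c in("scene","top"):
    im,d=vision.grab_frame(c);P=cloud(c,d);np.save(f"pics/{c}.npy",P);cv2.imwrite(f"pics/{c}0.png",im)
    ims.append(im)
    i=vision.camera_info(c);print(c,"campos",np.round(-np.array(i["R"]).T@i["t"],3))
    for n in("marker_mid","block","stand","grip","tube_mouth","sanding_block_mid","masking_tape_mid","gypsum_heart_mid"):
        for r in models.masks_of(c,n):
            u,v=np.round(r["point"]).astype(int);m=r["mask"]
            Q=P[m];Q=Q[~np.isnan(Q[:,0])]
            if len(Q): print(c,n,round(r["p"],2),(u,v),"med",np.round(np.median(Q,0),3),"lo",np.round(np.percentile(Q,2,0),3),"hi",np.round(np.percentile(Q,98,0),3))
print(ctrl.pinch_z,get_state()["time"],get_state()["eef_rot"])
E
```

```text
scene campos [ 0.181 -0.526  1.063]
scene marker_mid 0.6 (np.int64(281), np.int64(258)) med [ 0.511 -0.135  0.11 ] lo [ 0.506 -0.139  0.058] hi [ 0.535 -0.102  0.146]
scene block 0.6 (np.int64(282), np.int64(273)) med [ 0.501 -0.151  0.059] lo [ 0.451 -0.208  0.008] hi [ 0.563 -0.063  0.063]
scene stand 0.88 (np.int64(252), np.int64(207)) med [0.539 0.116 0.013] lo [0.478 0.06  0.003] hi [0.611 0.23  0.199]
scene stand 0.61 (np.int64(197), np.int64(148)) med [0.512 0.47  0.014] lo [0.45  0.411 0.004] hi [0.58  0.586 0.199]
scene grip 0.71 (np.int64(196), np.int64(114)) med [0.52  0.482 0.158] lo [ 0.499  0.459 -0.001] hi [0.619 0.748 0.201]
scene grip 0.64 (np.int64(249), np.int64(174)) med [0.548 0.137 0.159] lo [0.527 0.105 0.001] hi [0.616 0.277 0.202]
scene tube_mouth 0.74 (np.int64(199), np.int64(118)) med [0.518 0.481 0.16 ] lo [ 0.499  0.459 -0.001] hi [0.593 0.686 0.201]
scene tube_mouth 0.6 (np.int64(246), np.int64(175)) med [0.545 0.135 0.164] lo [0.527 0.105 0.116] hi [0.581 0.236 0.202]
scene sanding_block_mid 0.7 (np.int64(330), np.int64(226)) med [ 0.74  -0.063  0.025] 
[... 955 characters left out ...]
1 (np.int64(244), np.int64(197)) med [0.556 0.169 0.156] lo [0.53  0.11  0.004] hi [0.582 0.238 0.203]
top tube_mouth 0.66 (np.int64(124), np.int64(205)) med [0.531 0.525 0.158] lo [0.502 0.461 0.107] hi [0.563 0.591 0.203]
top sanding_block_mid 0.59 (np.int64(311), np.int64(140)) med [ 0.744 -0.056  0.026] lo [ 0.718 -0.103  0.01 ] hi [ 0.771 -0.008  0.032]
top masking_tape_mid 0.57 (np.int64(367), np.int64(135)) med [ 0.729 -0.242  0.024] lo [ 0.679 -0.291  0.001] hi [ 0.775 -0.193  0.029]
top gypsum_heart_mid 0.61 (np.int64(296), np.int64(244)) med [0.395 0.006 0.017] lo [ 0.378 -0.011  0.012] hi [0.421 0.029 0.022]
-0.0187 0.9 [1.18553131e-06 1.80420269e-01 9.83589613e-01 8.10224362e-06]
```

View pics/scene0.png

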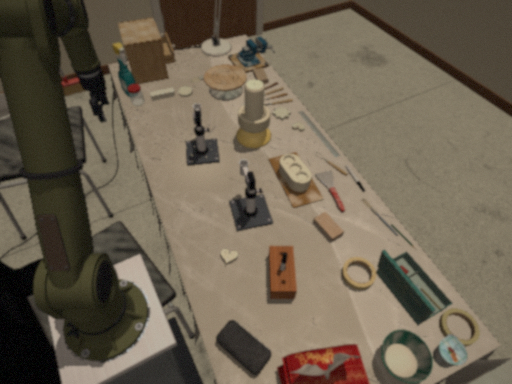

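View pics/top0.png

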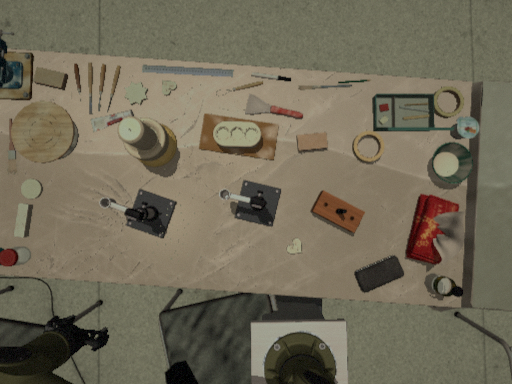

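Scene and top views each show two stand look-alikes: top (259,199), at (0.55,0.12) and 0.56 m from the base, and top (150,210), at (0.52,0.47) and 0.70 m. I take the first because it is nearer. The marker stands in the block at top (340,212), scene (281,258). Next is a refined measurement and an enlarged crop.

Run:
```python
from h import *
def rect(Q,z=None):
    r=cv2.minAreaRect((Q[:,:2]*1000).astype(np.float32));return np.round(r[0],1),np.round(r[1],1),round(r[2],1)
for c in("top","scene"):
    D=[]
    for k in range(4):
        im,d=vision.grab_frame(c);d=d.copy();d[d<=0]=np.nan;D.append(d)
    P=cloud(c,np.nan_to_num(np.nanmedian(D,0)));np.save(f"pics/{c}.npy",P)
    x,y,z=P[...,0],P[...,1],P[...,2]
    near=np.hypot(x-.545,y-.13)<.16
    def sel(m): return P[m]
    foot=sel(near&(z>.006)&(z<.02)&(y<.2));print(c,"foot",rect(foot))
    g=sel(near&(z>.188)&(z<.21));print("grip top",len(g),rect(g),np.round(g.mean(0),4))
    t=sel(near&(z>.151)&(z<.166)&(y>.17));print("tube+bar",len(t),rect(t))
    t=sel(near&(z>.13)&(z<.175));print("bar",len(t),rect(t))
    b=sel((np.hypot(x-.51,y+.13)<.12)&(z>.053)&(z<.068));print("block",len(b),rect(b))
    m=sel((np.hypot(x-.51,y+.13)<.07)&(z>.08)&(z<.18));print("marker",len(m),rect(m),np.round(m.mean(0),4),m[:,2].max())
    m=m[m[:,2]>.13];print("marker top",len(m),np.round(m.mean(0),4))
    box=(200,165,170,80) if c=="top" else (215,150,90,155)
    X,Y,W,H=box;cr=cv2.resize(im[Y:Y+H,X:X+W],None,fx=(4.5 if c=="top" else 3.6),fy=(4.5 if c=="top" else 3.6),interpolation=cv2.INTER_CUBIC)
    cv2.imwrite(f"pics/crop_{c}.png",cr)
    # foot dark-pixel mask & blocks via network
    mm=models.masks_of(c,"stand")
    for r in mm:
        q=P[r["mask"]];q=q[q[:,2]<.02]
        print("foot(mask)",rect(q[~np.isnan(q[:,0])]))
```

```text
top foot (array([545.9,  98.7]), array([199.8, 313.8]), 89.3)
grip top 132 (array([541.7, 128.5]), array([43.5, 26.2]), 75.0) [0.5426 0.1283 0.1987]
tube+bar 128 (array([567.7, 205.2]), array([70.1, 30.5]), 83.1)
bar 182 (array([559.3, 181.2]), array([121.5,  34.4]), 74.7)
block 1047 (array([ 512.5, -130.8]), array([150.4,  75. ]), 61.4)
marker 38 (array([ 514.3, -130.8]), array([14.8, 12.5]), 89.2) [ 0.5137 -0.1284  0.1248] 0.14976494296403497
marker top 19 [ 0.513  -0.1303  0.1429]
foot(mask) (array([523.4, 505.3]), array([178.3, 133.7]), 69.9)
foot(mask) (array([548.9, 143.2]), array([165.7, 131.5]), 75.6)
scene foot (array([589.8, 114.9]), array([130.2, 224. ]), 75.6)
grip top 102 (array([541.4, 127.1]), array([43.8, 26.3]), 74.1) [0.541  0.1243 0.1966]
tube+bar 70 (array([561.5, 208.8]), array([65.6, 30.5]), 61.7)
bar 174 (array([553.8, 173.1]), array([139.8,  31.7]), 72.1)
block 1047 (array([ 512.9, -131.8]), array([150.8,  75.2]), 61.5)
marker 73 (array([ 522.2, -129.1]), array([34. , 13.8]), 22.6) [ 0.5117 -0.1346  0.1171] 0.14544960712054128
marker top 25 [ 0.5126 -0.134   0.1409]
foot(mask) (array([550.9, 569.6]), array([320.6, 130.2]), 68.5)
foot(mask) (array([568.9, 209.5]), array([302.6, 136.5]), 75.4)
```

View pics/crop_top.png

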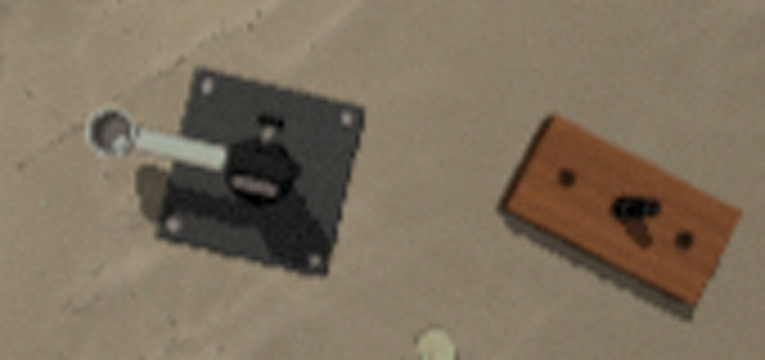

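View pics/crop_scene.png

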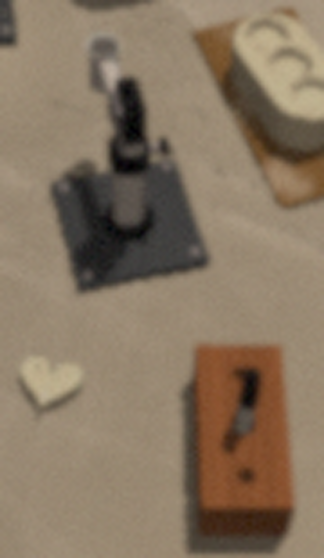

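Both crops agree. The near stand has its grip at crop (260,170), its tube at crop (110,132) pointing +y, and yaw about -15°. The marker stands in the block's middle hole at crop (635,208). Next I cross-check the tube by pixel, plan the IK, and fetch the marker.

```bash
cat >> h.py <<'E'
def ray(cam,u,v,z):
    i=vision.camera_info(cam);K=np.array(i["mtx"]);R=np.array(i["R"]);t=np.array(i["t"])
    o=-R.T@t;d=R.T@np.linalg.solve(K,[u,v,1.]);return o+d*(z-o[2])/d[2]
YAW=np.deg2rad(-14.7)
def q(p): return [0.,float(np.cos(p)),float(np.sin(p)),0.]
PA=(np.pi/2+YAW)/2
G=np.array([.5416,.1278]); T=G+.1*np.array([-np.sin(YAW),np.cos(YAW)])
M=np.array([.5128,-.1313])
E
python3 - <<'E'
from h import *
print("tube pred",T,"top px",ray("top",200+110/4.5,165+131/4.5,.158),"scene px",ray("scene",215+103/3.6,150+45/3.6,.158))
P=np.load("pics/top.npy");m=(np.hypot(P[...,0]-T[0],P[...,1]-T[1])<.03)&(P[...,2]>.15)&(P[...,2]<.17);print(m.sum(),P[m].min(0),P[m].max(0))
q0=np.array(get_state()["qpos"])
for p in(PA,PA+np.pi/2):
    Q=q(p);print([ (None if s is None else np.round(s,2)) for s in (ctrl.ik([*M,.25],Q),ctrl.ik([*M,.095],Q),ctrl.ik([*M,.33],Q),ctrl.ik([*T,.33],Q),ctrl.ik([*T,.195],Q),ctrl.ik([*G,.16],Q),ctrl.ik([*G,.27],Q))])
E
```

```text
tube pred [0.56697579 0.22452678] top px [0.5670766  0.22339755 0.158     ] scene px [0.56904802 0.22180909 0.158     ]
83 [0.55532369 0.19552778 0.15039768] [0.58525418 0.23958374 0.16064439]
[array([-0.1 ,  0.36,  0.44,  1.73, -0.17,  1.09,  0.13]), array([-0.03,  0.54,  0.35,  1.94, -0.28,  0.71,  0.23]), array([-0.13,  0.31,  0.48,  1.58, -0.15,  1.29,  0.11]), array([-0.53,  0.43,  0.18,  1.37, -0.08,  1.35, -0.6 ]), array([-0.53,  0.51,  0.17,  1.6 , -0.1 ,  1.04, -0.58]), array([-0.44,  0.48,  0.25,  1.79, -0.15,  0.89, -0.38]), array([-0.46,  0.38,  0.28,  1.62, -0.11,  1.16, -0.42])]
[array([-0.49,  0.56,  1.15,  1.73, -0.55,  1.22, -2.59]), array([ 0.44,  0.53, -0.36,  1.93,  0.27,  0.73,  2.82]), array([-0.5 ,  0.48,  1.15,  1.58, -0.44,  1.37, -2.7 ]), array([-0.09,  0.45, -0.54,  1.36,  0.23,  1.39,  2.25]), array([-0.07,  0.55, -0.58,  1.59,  0.33,  1.09,  2.16]), array([ 0.08,  0.51, -0.54,  1.78,  0.31,  0.94,  2.29]), array([ 0.05,  0.39, -0.48,  1.62,  0.19,  1.18,  2.41])]
```

Run:
```python
from h import *
s=get_state()
ctrl.movel([.222,.584,.33],max_speed=.2)
ctrl.movep([*M,.27],q(PA))
ctrl.movel([*M,.095],max_speed=.15)
ctrl.close_gripper(30)
s=get_state();print(s["time"],s["width"],s["gripper_force"],s["contact_force"],s["tcp_pos"])
ctrl.movel([*M,.33],max_speed=.15)
s=get_state();print(s["time"],s["width"],s["gripper_force"],s["contact_force"],s["tcp_pos"])
ims=[]
for c in("scene","top"):
    im,d=vision.grab_frame(c);P=cloud(c,d)
    r=models.masks_of(c,"marker_mid")
    for e in r: 
        Q=P[e["mask"]];Q=Q[(Q[:,2]>.15)&(np.hypot(Q[:,0]-M[0],Q[:,1]-M[1])<.06)]
        print(c,e["p"],e["point"],len(Q), len(Q) and (Q.min(0),Q.max(0)))
    u,v=(280,240) if c=="scene" else (340,210)
    ims.append(cv2.resize(im[v-75:v+75,u-60:u+60],None,fx=3.2,fy=3.2))
cv2.imwrite("pics/held.png",np.hstack(ims))
```

```text
6.7417 0.013559306205172003 29.203525761840865 [-1.17572587  0.06971155  3.08336947] [ 0.51284217 -0.13128016  0.09520018]
8.4583 0.013660786038691058 29.219037821749225 [ 0.03188364 -0.01109299 -0.20130352] [ 0.51250257 -0.13115023  0.32928824]
scene 0.53 [287.3, 221.3] 135 (array([ 0.50284333, -0.14033654,  0.25241733]), array([ 0.51861744, -0.1268517 ,  0.37880257]))
top 0.6 [350.7, 207.9] 1 (array([ 0.51199037, -0.12296723,  0.30006079]), array([ 0.51199037, -0.12296723,  0.30006079]))
```

View pics/held.png

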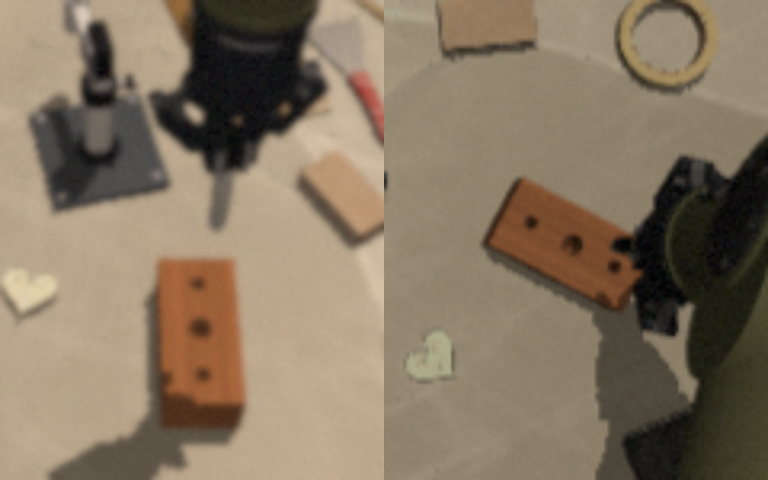

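The marker is out of the block and held (left half of the picture at (220,190)), and the middle hole is empty. I check the tilt and tip position from the depth.

Run:
```python
from h import *
s=get_state();tp=np.array(s["tcp_pos"])
D=[];
for k in range(5):
    im,d=vision.grab_frame("scene");d=d.copy();d[d<=0]=np.nan;D.append(d)
P=cloud("scene",np.nan_to_num(np.nanmedian(D,0)))
m=models.masks_of("scene","marker_mid")[0]["mask"]
ok=(np.hypot(P[...,0]-tp[0],P[...,1]-tp[1])<.03)&(P[...,2]>.2)&(P[...,2]<.325)
Q=P[ok]
for lo in np.arange(.22,.33,.012):
    w=Q[(Q[:,2]>=lo)&(Q[:,2]<lo+.012)]
    if len(w): print(round(lo,3),len(w),np.round(w.mean(0)-tp,4),np.round(np.ptp(w[:,:2],0),4))
# pixel outline of the hanging part: row -> columns
vs,us=np.where(ok)
for v in range(vs.min(),vs.max()+1,2): print(v,us[vs==v].min(),us[vs==v].max(),end="; ")
i=vision.camera_info("scene");K=np.array(i["mtx"]);R=np.array(i["R"]);t=np.array(i["t"])
for z in(.24,.27,.30,.32):
    c=K@(R@np.array([tp[0],tp[1],z])+t);print("axis px",z,c[:2]/c[2])
```

```text
0.244 9 [-0.0023 -0.0047 -0.0794] [0.0096 0.0048]
0.256 11 [-0.0031 -0.005  -0.0676] [0.0128 0.0062]
0.268 17 [-0.0032 -0.0048 -0.0558] [0.0116 0.01  ]
0.28 16 [-0.0034 -0.0045 -0.0433] [0.0134 0.012 ]
0.292 16 [-0.0032 -0.0047 -0.0314] [0.0118 0.0088]
0.304 17 [-0.0028 -0.0047 -0.0195] [0.0127 0.0097]
0.316 9 [-0.0019 -0.0063 -0.0088] [0.0096 0.0043]
219 293 293; 221 287 292; 223 287 292; 225 287 292; 227 286 291; 229 286 291; 231 286 291; 233 286 290; 235 286 289; axis px 0.24 [287.23978446 235.4567783 ]
axis px 0.27 [288.23916235 229.29853195]
axis px 0.3 [289.28997852 222.82331879]
axis px 0.32 [290.02109484 218.31812168]
```

The marker hangs vertical and centred, with its tip at z≈0.244 as expected. Next I insert it.

Run:
```python
from h import *
ctrl.movel([*M,.345],max_speed=.2)
ctrl.movel([*T,.345],max_speed=.2)
ctrl.movel([*T,.25],max_speed=.15)
f0=np.array(get_state()["contact_force"])
for z in(.235,.22,.208,.200,.197):
    ctrl.movel([*T,z],max_speed=.06)
    s=get_state();f=np.array(s["contact_force"])-f0;print(round(s["time"],2),z,np.round(f,2),np.round(s["tcp_pos"],4))
    if abs(f[2])>8: break
```

```text
12.34 0.235 [ 0.63  0.39 -0.64] [0.5668 0.2245 0.2347]
12.74 0.22 [ 0.41  0.12 -0.45] [0.5667 0.2245 0.2195]
13.09 0.208 [-0.01 -0.14 -1.3 ] [0.5667 0.2245 0.2074]
13.38 0.2 [-0.29 -0.75 -1.12] [0.5667 0.2245 0.1995]
13.62 0.197 [ 0.91 -0.94 -1.3 ] [0.5669 0.2245 0.1969]
```

Run:
```python
from h import *
ctrl.ungrasp(); ctrl.pause(.3)
ctrl.movel([*T,.30],max_speed=.15)
G2=G.copy()
ctrl.movel([*G2,.30],max_speed=.2)
ims=[]
for c in("scene","top"):
    im,d=vision.grab_frame(c);P=cloud(c,d)
    ok=(np.hypot(P[...,0]-T[0],P[...,1]-T[1])<.025)&(P[...,2]>.17)&(P[...,2]<.29)
    Q=P[ok];print(c,len(Q), len(Q) and (np.round(Q.mean(0),4),np.round(Q.max(0),4)))
    for r in models.masks_of(c,"marker_mid"): print(r["p"],r["point"])
    u,v=(246,180) if c=="scene" else (244,198)
    ims.append(cv2.resize(im[v-75:v+75,u-60:u+60],None,fx=3.2,fy=3.2))
cv2.imwrite("pics/ins.png",np.hstack(ims));print(get_state()["time"])
```

```text
scene 83 (array([0.5656, 0.2197, 0.2102]), array([0.5756, 0.2298, 0.2456]))
0.68 [243.0, 154.4]
top 10 (array([0.5654, 0.2257, 0.2399]), array([0.5722, 0.2277, 0.2488]))
0.6 [293.5, 246.0]
16.3
```

View pics/ins.png

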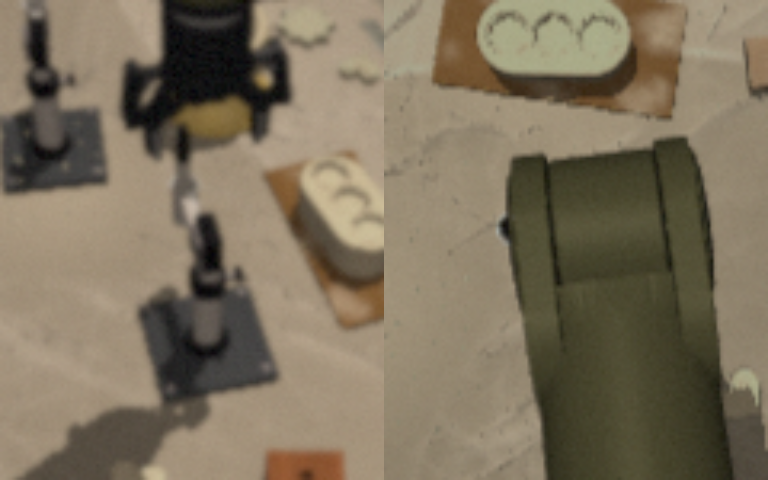

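The marker is seated: its top is at z≈0.245, where 0.244 was expected, and it is upright at the tube (left half, (180,165)). Next I go down on the grip.

Run:
```python
from h import *
def rep(n):
    s=get_state();print(n,round(s["time"],2),"w",round(s["width"],4),"gf",round(s["gripper_force"],1),np.round(s["contact_force"],2),np.round(s["tcp_pos"],4));return s
rep("above")
ctrl.movel([*G,.21],max_speed=.15)
ctrl.movel([*G,.160],max_speed=.08); s=rep("down")
if abs(s["contact_force"][2])<10:
    ctrl.close_gripper(60); rep("closed"); ctrl.pause(.3)
    for dz in(.01,.03):
        ctrl.movel([*G,.160+dz],max_speed=.05); s=rep(dz)
        if abs(s["contact_force"][2])>25: break
```

```text
above 16.3 w 0.0855 gf 0.0 [0.41 0.07 0.61] [0.5417 0.1295 0.2995]
down 17.82 w 0.0855 gf 0.0 [-0.44  0.68 -0.38] [0.5419 0.1278 0.1604]
closed 18.43 w 0.0193 gf 61.7 [11.26 -1.87 -3.46] [0.5449 0.127  0.1608]
0.01 19.08 w 0.0194 gf 61.8 [11.73 -2.08 -3.22] [0.5449 0.127  0.1709]
0.03 19.63 w 0.0198 gf 61.8 [11.69 -2.72 -2.72] [0.5449 0.127  0.1908]
```

Button is in (the width reads about 3 mm low for the marker too, so 19.3 means 22 mm). The mast moves freely. I recentre x and pull to the end.

Run:
```python
from h import *
C=np.array([.5452,.1268])
def rep(n):
    s=get_state();print(n,round(s["time"],2),"w",round(s["width"],4),"gf",round(s["gripper_force"],1),np.round(s["contact_force"],2),np.round(s["tcp_pos"],4));return s
for dz in(.05,.075,.1,.106,.109,.110,.111,.112,.113,.114):
    ctrl.movel([*C,.160+dz],max_speed=.05); s=rep(dz)
    if s["contact_force"][2]<-16: break
ims=[]
for c in("scene",):
    im,d=vision.grab_frame(c);P=cloud(c,d)
    ok=(np.hypot(P[...,0]-T[0],P[...,1]-T[1])<.035)&(P[...,2]>.17)&(P[...,2]<.4)
    Q=P[ok];print(c,len(Q), len(Q) and (np.round(Q.mean(0),4),np.round(Q.max(0),4)))
    u,v=246,170
    cv2.imwrite("pics/up.png",cv2.resize(im[v-80:v+80,u-80:u+80],None,fx=3.5,fy=3.5))
```

```text
0.05 20.19 w 0.0191 gf 63.8 [ 0.58  0.86 -3.27] [0.5448 0.127  0.2097]
0.075 20.84 w 0.0195 gf 63.6 [-2.31  1.86 -2.79] [0.5448 0.127  0.2351]
0.1 21.49 w 0.0191 gf 63.6 [-4.88  2.31 -3.16] [0.5448 0.127  0.2607]
0.106 21.76 w 0.0193 gf 63.8 [-4.26  3.   -4.12] [0.5448 0.127  0.2669]
0.109 22.01 w 0.0195 gf 63.8 [-4.56  3.07 -3.16] [0.5448 0.127  0.2698]
0.11 22.26 w 0.0191 gf 63.6 [-4.78  3.24 -4.08] [0.5448 0.127  0.2707]
0.111 22.51 w 0.0194 gf 63.0 [ -4.64   2.58 -11.35] [0.5448 0.127  0.2708]
0.112 22.76 w 0.0193 gf 61.9 [ -1.18   4.18 -23.39] [0.5448 0.127  0.2708]
scene 21 (array([0.5573, 0.2192, 0.2536]), array([0.561 , 0.228 , 0.2686]))
```

View pics/up.png

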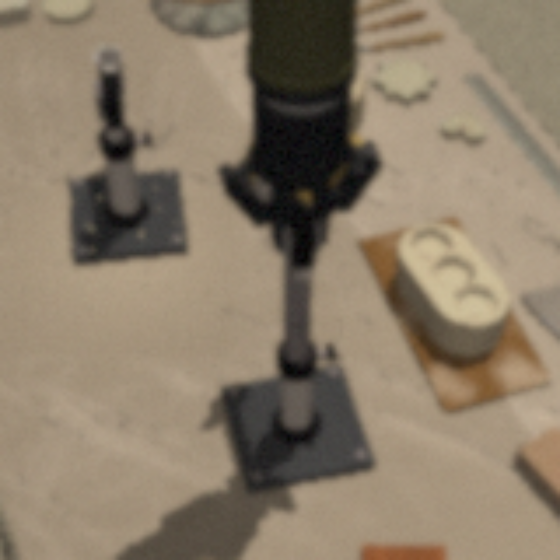

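The mast is at its end stop: 110.0 mm of TCP travel, then a sharp force rise with no slip. The marker is hidden behind the hand in this view, so I ease the push slightly and check it from the top.

Run:
```python
from h import *
ctrl.movel([.5452,.1268,.2712],max_speed=.05); ctrl.pause(.3)
for c in("top","scene"):
    im,d=vision.grab_frame(c);P=cloud(c,d)
    ok=(np.hypot(P[...,0]-T[0],P[...,1]-T[1])<.02)&(P[...,2]>.2)&(P[...,2]<.45)
    Q=P[ok];print(c,len(Q),np.round(Q[np.argsort(Q[:,2])][::4],3).tolist())
    for r in models.masks_of(c,"marker_mid"): print(c,r["p"],r["point"])
    X=(244,198) if c=="top" else (246,150)
    cv2.imwrite(f"pics/fin_{c}.png",cv2.resize(im[X[1]-50:X[1]+50,X[0]-60:X[0]+60],None,fx=4,fy=4))
cv2.imwrite("pics/fin.png",np.vstack([cv2.imread(f"pics/fin_top.png")]))
s=get_state();print(s["time"],s["width"],s["contact_force"],s["tcp_pos"])
```

```text
top 113 [[0.579, 0.225, 0.218], [0.556, 0.219, 0.221], [0.559, 0.216, 0.226], [0.58, 0.227, 0.249], [0.563, 0.215, 0.262], [0.558, 0.221, 0.263], [0.579, 0.217, 0.265], [0.56, 0.22, 0.265], [0.558, 0.228, 0.266], [0.555, 0.223, 0.267], [0.582, 0.223, 0.267], [0.563, 0.236, 0.268], [0.584, 0.22, 0.268], [0.579, 0.233, 0.268], [0.579, 0.212, 0.269], [0.56, 0.212, 0.27], [0.568, 0.217, 0.271], [0.581, 0.214, 0.273], [0.559, 0.226, 0.289], [0.561, 0.219, 0.302], [0.571, 0.217, 0.321], [0.56, 0.222, 0.33], [0.57, 0.218, 0.342], [0.572, 0.219, 0.351], [0.572, 0.221, 0.353], [0.572, 0.224, 0.353], [0.564, 0.224, 0.355], [0.567, 0.229, 0.356], [0.567, 0.221, 0.357]]
top 0.17 [377.9, 144.3]
scene 21 [[0.557, 0.222, 0.241], [0.555, 0.225, 0.248], [0.556, 0.22, 0.252], [0.556, 0.22, 0.257], [0.557, 0.209, 0.261], [0.554, 0.215, 0.27]]
scene 0.61 [248.5, 171.9]
23.5583 0.019024678213346243 [ -1.89349882   4.15945961 -22.97779162] [0.54477526 0.12694838 0.27082741]
```

View pics/fin.png

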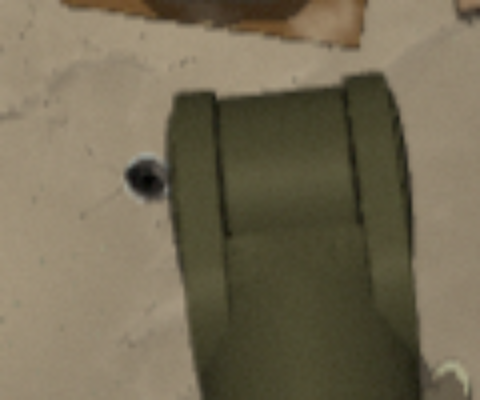

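The top view shows the marker in its tube at crop (145,178). The tube rim is at z≈0.268 (+110 mm) and the marker top at 0.355 (+110 mm), so it is seated with the mast fully out. I hand in.

```bash
python3 -c "
from h import *
print(ticket.close_job())"
```

```text
the job is handed in; nothing more can be done
None
```

The job is handed in at about 24 s: the marker is fully home in the tube, the mast is at its second stop (110 mm), and the arm is still holding it there by the grip with the button pressed in.

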